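# Sort the desk drawer's drives into their holders

## Task

Tidy this drawer: stand the aluminium capsule upright in the round wooden cup, lay the two full-length sticks (the carbon-weave one and the cork-capped maple one) flat in the white docking cradle, one lengthwise in each bay, and lay the two tiny plug-ins (the silver nano drive and the black-headed receiver) flat in the square grey dish, side by side. Set each thing down rather than dropping or throwing it, and leave the stapler and the roll of tape where they are.

Things in the scene. Friction and masses are not known exactly. Their poses are not given: they have to be found in the camera images.
- capsule: Aluminium capsule with a bayonet lid, an upright plain cylinder 28 mm in diameter and 60 mm tall, about 60 g; it stands on its end at the start, on the drawer floor 5 mm above the desk. Origin: centre of its underside; z up.
- carbon_stick: Black carbon-weave memory stick, a flat bar 70 mm long (its x), 20 mm wide (its y), 12 mm thick (its z), any yaw; belongs in either bay of the cradle. Origin: centre of its underside; z up. At the start it lies on the drawer floor (5 mm above the desk).
- maple_drive: Pale maple drive with a cork cap on one end, a bar 62 mm long (its x, the cork cap towards +x), 22 mm wide (its y), 14 mm thick (its z), any yaw; belongs in the cradle bay that the carbon stick does not use. Origin: centre of its underside; z up. At the start it lies on the drawer floor (5 mm above the desk).
- nano_drive: Tiny silver nano drive, 24 mm long (its x), 9 mm thick (its z): one half, towards -x, is 18 mm wide (its y), the plug half 14 mm; any yaw; belongs in the dish. Grip it across y at the 18 mm half. Origin: centre of its underside; z up. At the start it lies on the drawer floor (5 mm above the desk).
- receiver: Tiny wireless receiver: a round black plastic head 20 mm in diameter, 9 mm thick, centred 3 mm towards -x from the origin, with a steel plug 13 mm wide and 8 mm thick that reaches to 13 mm towards +x (26 mm long in all along x); any yaw; belongs in the dish. Origin: on its underside, midway along its length; z up. At the start it lies on the drawer floor (5 mm above the desk).
- cradle: White plastic docking cradle, fixed: open tray 120 (its x) by 136 mm (its y). Two bays run along x side by side, centres at y = +33 and -33 mm, each 62 wide, 112 mm long inside. Walls and middle rib 4 mm thick, tops 13 mm, bay floors 5 mm above the origin. A steel nub 6 mm long, 11 mm high at each bay's +x end. Yaw within 0.25 rad. Origin: centre of its underside; z up.
- cup: Round dark wooden cup, fixed in the drawer, for the capsule: 64 mm across outside, 54 mm inside, rim 22 mm and inner floor 4 mm above the origin. Origin: centre of its underside; z up.
- dish: Square grey plastic dish, fixed in the drawer, for the two tiny plug-ins: 104 mm by 104 mm outside, 96 mm inside, rim 13 mm and inner floor 4 mm above the origin; its sides are its x and y. Origin: centre of its underside; z up.
- stapler: Black stapler (bystander) at the far side of the drawer, 120 mm long (its x, roughly across the drawer), 34 mm wide, 44 mm tall, loose: leave it. Origin: centre of its underside; z up.
- tape_roll: Roll of whitish tape (bystander) lying flat at the far side, 80 mm across with a 52 mm hole, 24 mm tall, loose: leave it. Beside the things: the drawer, a beige steel box about 450 by 680 mm, walls 55 mm (68 mm at the far front) and tan floor 5 mm above the desk. Origin: centre of its underside; z up.
Mind the look-alikes: they are no part of the job. There is more than one size of the carbon_stick; the job needs the smaller.

How it is judged:
By the outcome, as a careful person would: the job done as asked, in the order asked, and still so for the second after the job is handed in, with the robot touching nothing.
It also fails if it takes over 120 s, if anything falls off the work surface, if the arm or the gripper's body presses on something with over 40 N, if the wrist force passes 120 N, or if a joint passes its speed limit or range.

## Robot

A 6-joint arm with a two-finger parallel gripper is mounted at the origin on the work surface. World frame = base frame: x ahead of the robot, y to its left, z up, the work surface at z = 0. Lengths are in m, angles in rad, forces in N, time in s.
With the tool pointing down it reaches from about 0.3 to 0.85 m from the base axis. Payload 4.2 kg.
Tool frame: the origin (TCP) lies midway between the tips of the shut fingers; the grasp point (between the pads) lies 19 mm behind it (grip_point_offset is the z of the grasp point in the tool frame, in m); z points along the fingers, y is the line along which they close (so a half turn about z gives the same grasp; the last joint's range is limited). The gripper opens to 91 mm and grips with 3 to 60 N. Pads are 32 mm wide; open, the fingers measure 118 mm over their backs; the gripper's body (76 mm by 178 mm) begins 60 mm behind the grasp point.
Start: joints at [1.33, 0.32, 1.565, -0, 1.257, -0.02], TCP at [0.126, 0.561, 0.214] pointing down, gripper open.
Joint ranges: [-3.11, 3.11], [-0.84, 2.01], [0.21, 2.61], [-1.34, 4.49], [0.05, 2.63], [-2.56, 2.56]. Speed limits (rad/s): [2.57, 2.57, 3.14, 3.14, 3.14, 3.14].

## Interface

Orientations are given as [roll, pitch, yaw] about the fixed x, y, z axes, in that order (R = Rz(yaw) Ry(pitch) Rx(roll)).
In Python, from plant import sense, read_camera, job_done, grip_point_offset gives the robot as it stands.
- The arm moves only by the shell command python3 -m inch 'ROWS' [FORCE]. ROWS is JSON, a list of rows, each a list of 3 entries, a list of its own where there are three numbers: the opening, from -1 (shut) to 1 (fully open), then the shift along the tool's x, y, z in units of 75 cm (1.0 is 75 cm), then the turn about the tool's z in units of 2 pi rad (1.0 is 2 pi rad). In form: [[fingers, [tx, ty, tz], twist], ...]. A call has 1 to 20 rows; each row is the pose to reach, as a shift and turn from the pose commanded when the call began, along the tool's axes at that moment, turning the shorter way round; what a row does not reach only later rows make up. A row lasts 1/10 s, in which the tool goes at most 50 mm and 8.59 degrees, less where a joint would pass 70% of its speed; a pose out of reach is approached as far as the arm can. A call with a number of a shift or a turn outside -1 to 1 is refused whole. A call with a gripper value outside its range is refused whole. The fingers move at their own pace and stop on an object; FORCE is the grip in N (left out, the last holds). Time passes only in rows, so rows that repeat a pose let the fingers close. It gives the time, the measured TCP pose, the force, the opening and the grip force at its end, in the units of the state.
- sense(): the state, without advancing time (a new reading comes with each control period).
- read_camera(name): name is "scene" or "top"; returns a dict with "img" (480x640x3 uint8, red, green, blue), "camera_matrix" (3x3 intrinsics, pixels), "extrinsics" (4x4, takes a point from world to camera coordinates). Camera axes: x right, y up, looking along -z (the intrinsics and any distortion apply to the point x, -y, -z); pixel columns grow to the right and rows downward; lengths in m; the calibration is good to about 2 mm. A picture is of the moment at which its call begins. There is no depth.
- job_done(): hands the job in; it is judged then, once.
The state is a dict: "time": time; "qpos": joint angles; "qvel": joint speeds; "joint_torque": joint torques, N m; "position": TCP position; "tcp_rot": TCP orientation; "force": force on the tool from outside, world axes, zero at the start; "torque": the same for the moment, N m; "gripper_width": finger opening in m; "gripper_force": force on a finger pad.
Only numpy, scipy, OpenCV 4.12 (cv2) and the standard library are available. Lean on these libraries where they do the work, as an engineer would, in place of code of your own. Each camera call takes 0.05 s, during which the arm holds its last target. There are 200 camera calls.

## Working session

There is one attempt and no reset: what is moved stays moved. The work goes in short steps, Python scripts to look and compute and a shell command to move; the robot and the scene stay as the last step left them, time stands still between calls to the robot, and variables do not carry over. Pictures are saved under pics/ and viewed, at most 14 in all, crops included, and the job is handed in when it is done.

```bash
ls; mkdir -p pics; python3 - <<'E'
from plant import *
import cv2,numpy as np
print(sense(),grip_point_offset)
for n in("top","scene"):
    c=read_camera(n);cv2.imwrite(f"pics/{n}0.png",c["img"][:,:,::-1]);print(c["camera_matrix"],c["extrinsics"],[k for k in c])
E
```

```text
pics
{'time': 0.0, 'qpos': array([ 1.32999232e+00,  3.20272425e-01,  1.56568972e+00, -7.30066209e-06,
        1.25737659e+00, -1.99970082e-02]), 'qvel': array([-9.86019806e-04, -3.67066389e-04,  2.32474547e-03, -3.67016342e-04,
        1.62802349e-05,  8.99759421e-04]), 'joint_torque': array([ 1.08465701e-03, -4.12456262e+01, -2.31978607e+01,  7.28525408e-02,
        4.54800075e-02, -1.69033751e-04]), 'position': array([0.12581346, 0.56054599, 0.21312731]), 'tcp_rot': array([-3.13984678e+00, -2.79744530e-05,  2.92078789e+00]), 'force': array([ 0.1994967 , -0.13680416, -0.27904327]), 'torque': array([ 0.01057552, -0.02292122,  0.00248668]), 'gripper_force': 0.0, 'gripper_width': 0.09147176891605263} -0.0188
[[477.61756789   0.         313.68479762]
 [  0.         477.61756789 244.78159349]
 [  0.           0.           1.        ]] [[ 0.02437909 -0.9991383   0.03359033 -0.02312121]
 [ 0.9946875   0.02760453  0.09917042 -0.52059506]
 [-0.10001221  0.03099419  0.99450335 -0.90263874]
 [ 0.          0.          0.          1.        ]] ['img', 'camera_matrix', 'extrinsics']
[[465.82050552   0.         309.82011297]
 [  0.         465.82050552 242.01508103]
 [  0.           0.           1.        ]] [[ 0.26663919  0.96375289  0.00915983 -0.12285182]
 [-0.68418244  0.18258022  0.706087    0.33028463]
 [ 0.67882099 -0.19453746  0.70806585 -1.25732778]
 [ 0.          0.          0.          1.        ]] ['img', 'camera_matrix', 'extrinsics']
```

View pics/top0.png

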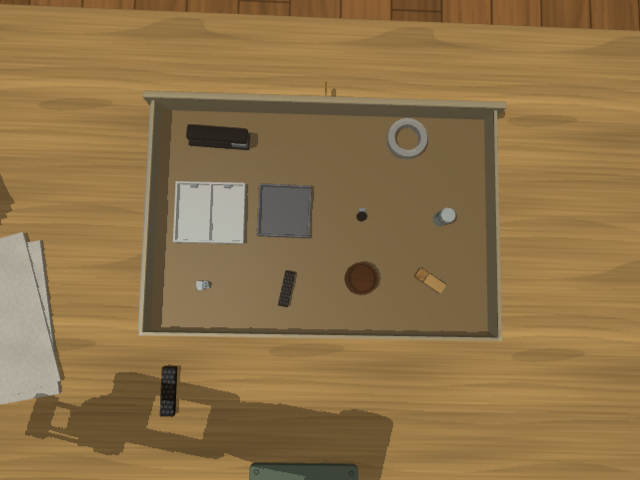

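View pics/scene0.png

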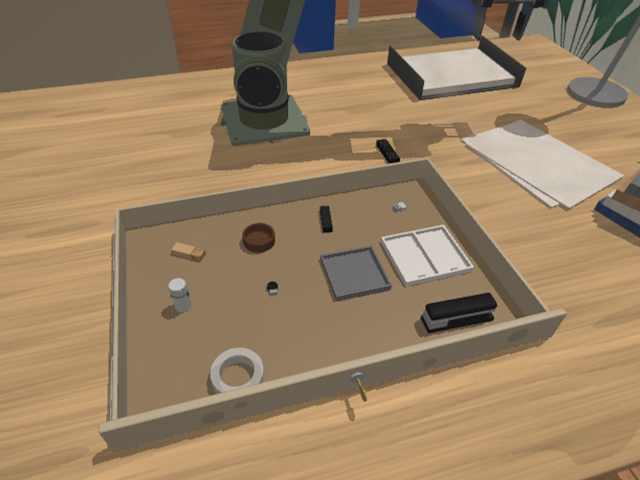

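The top view shows (col,row): capsule (447,216), maple (431,281) with cork at its upper left, cup (362,278), receiver (362,214), carbon stick (287,288), nano (203,285), dish (285,211) and cradle (210,212). The larger carbon look-alike is outside the drawer at (168,390). Next I zoom in on the small parts.

```bash
cat > h.py <<'E'
import numpy as np,cv2
from plant import *
def ray(c,px):
    K=c["camera_matrix"];E=c["extrinsics"];R,t=E[:3,:3],E[:3,3]
    d=np.array([(px[0]-K[0,2])/K[0,0],-(px[1]-K[1,2])/K[1,1],-1.]);o=-R.T@t
    return o,R.T@d
def plane(c,px,z):
    o,d=ray(c,px);return o+d*(z-o[2])/d[2]
def proj(c,P):
    K=c["camera_matrix"];E=c["extrinsics"];p=E[:3,:3]@P+E[:3,3]
    return np.array([K[0,0]*p[0]/-p[2]+K[0,2],K[1,1]*-p[1]/-p[2]+K[1,2]])
E
python3 - <<'E'
from h import *
im=cv2.imread("pics/top0.png")
def crop(u,v,w=45):
    return cv2.resize(im[v-w//2:v+w//2,u-w//2:u+w//2],(264,264),interpolation=cv2.INTER_CUBIC)
a=np.vstack([np.hstack([crop(447,216),crop(431,281),crop(362,278)]),np.hstack([crop(362,214),crop(287,288),crop(203,285)])])
cv2.imwrite("pics/crop1.png",a)
i2=cv2.imread("pics/scene0.png");
cv2.imwrite("pics/crop2.png",np.hstack([cv2.resize(im[170:260,160:325],None,fx=2.4,fy=2.4),cv2.resize(i2[190:290,375:480],None,fx=2.16,fy=2.16)]))
E
```

```text
(no output)
```

View pics/crop1.png

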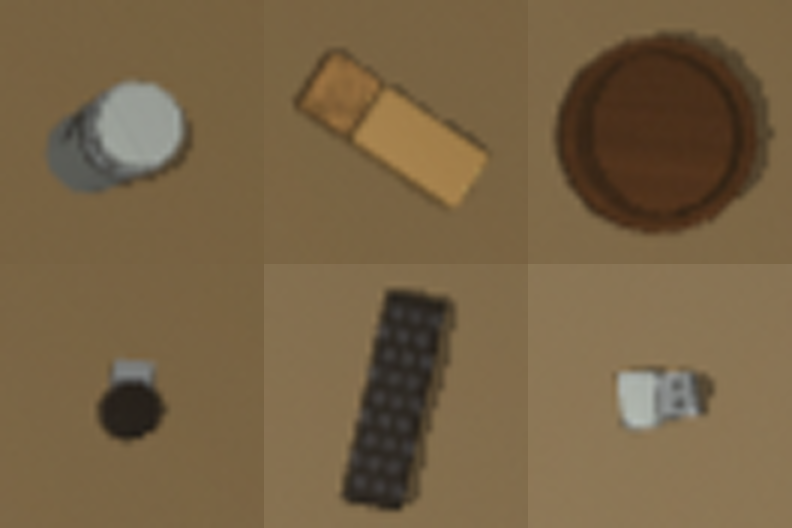

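View pics/crop2.png

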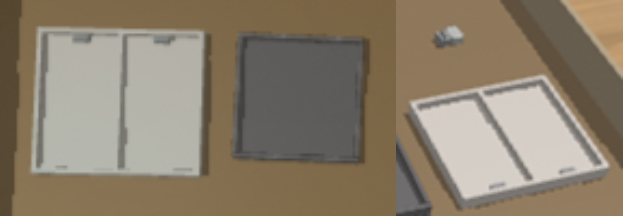

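The crops show the receiver plug pointing up in the image (+x), the nano plug pointing right (−y), and the maple cork at upper left. The cradle nubs are at the far (+x) end. Next I measure with masks.

```bash
python3 - <<'E'
from h import *
c=read_camera("top");im=c["img"];cv2.imwrite("pics/t1.png",im[:,:,::-1])
hsv=cv2.cvtColor(im,cv2.COLOR_RGB2HSV);H,S,V=[hsv[...,i].astype(int) for i in range(3)]
def blob(m,u,v,w,name,z):
    k=np.zeros(m.shape,np.uint8);k[v-w:v+w,u-w:u+w]=m[v-w:v+w,u-w:u+w]
    n,l,s,ce=cv2.connectedComponentsWithStats(k,connectivity=4);i=1+np.argmax(s[1:,4])
    ys,xs=np.nonzero(l==i)
    P=np.array([plane(c,(x+dx,y+dy),z)[:2] for x,y in zip(xs,ys) for dx in(-.5,.5) for dy in (-.5,.5)],np.float32)
    r=cv2.minAreaRect(P*1000);cen=plane(c,ce[i],z)
    print(name,'px',ce[i].round(1),'area',s[i,4],'cen',cen[:2].round(4),'rect c',np.round(r[0],1),'size',np.round(r[1],1),'ang',round(r[2],1))
    return P
for p in[(447,216),(450,214),(438,220),(431,281),(421,273),(362,278),(350,278),(362,214),(362,206),(287,288),(199,285),(207,285),(285,211),(260,211),(210,212),(195,212),(300,260),(400,240)]: print(p,hsv[p[1],p[0]],end=' ')
print()
blob((S<60)&(V>130),449,214,20,'capsule top',.065)
blob((S>135)&(V>120),431,281,22,'maple',.019)
blob((V<75),287,288,24,'carbon',.017)
blob((S>150)&(V<115),362,278,22,'cup outer',.027)
blob((V<70)&(S<160),362,216,10,'recv head',.014)
blob((S<80),362,207,9,'recv plug',.013)
blob((S<80),203,285,14,'nano',.014)
blob((S<40)&(V>140),199,285,12,'nano body',.014)
blob((S<60),285,211,33,'dish',.018)
blob((S<50)&(V>90),210,212,42,'cradle',.018)
E
```

```text
(447, 216) [ 51  11 159] (450, 214) [ 55  10 158] (438, 220) [36 14 91] (431, 281) [ 18 138 165] (421, 273) [ 16 147 142] (362, 278) [ 13 164  76] (350, 278) [ 14 161  54] (362, 214) [15 77 40] (362, 206) [ 18 112 121] (287, 288) [11 34 60] (199, 285) [ 53  11 179] (207, 285) [ 60   4 131] (285, 211) [20  8 94] (260, 211) [18 18 70] (210, 212) [ 23  18 129] (195, 212) [ 30  13 180] (300, 260) [ 18 108 128] (400, 240) [ 19 116 121] 
capsule top px [447.8 214.3] area 152 cen [ 0.5821 -0.2609] rect c [ 581.8 -260.4] size [26.8 27. ] ang 1.7
maple px [430.8 280. ] area 265 cen [ 0.4587 -0.2413] rect c [ 458.2 -240.4] size [62.8 23.4] ang 56.9
carbon px [286.5 288.3] area 365 cen [0.4354 0.041 ] rect c [435.7  41.1] size [22.2 71.4] ang 79.3
cup outer px [361.4 278.1] area 779 cen [ 0.4587 -0.1036] rect c [ 458.  -103.8] size [61.9 62.3] ang 1.4
recv head px [361.4 215.9] area 76 cen [ 0.5826 -0.1035] rect c [ 582.4 -103.7] size [18.1 20.1] ang 1.7
recv plug px [361.6 211.3] area 53 cen [ 0.5921 -0.1039] rect c [ 591.7 -103.7] size [16.4 16. ] ang 0.9
nano px [202.  285.1] area 123 cen [0.4377 0.2048] rect c [437.  203.8] size [19.3 27.3] ang 1.4
nano body px [198.8 284.7] area 52 cen [0.4384 0.2109] rect c [437.8 210.7] size [17.4 13.6] ang 1.4
dish px [283.7 210.5] area 2761 cen [0.5881 0.051 ] rect c [588.6  50.8] size [105.9 106.8] ang 89.5
cradle px [209.  212.2] area 4326 cen [0.5804 0.1972] rect c [581.  196.9] size [123.5 139.5] ang 0.5
```

```bash
cat >> h.py <<'E'
def rows(*wps):
    "world waypoints (x,y,z,yaw) -> inch shifts from the present pose"
    s=sense();p=s["position"];yw=s["tcp_rot"][2]
    print('t',round(s["time"],2),'p',p.round(4),'yaw',round(yw,3),'w',round(s["gripper_width"],4),'gf',round(s["gripper_force"],1),'F',s["force"].round(1))
    X=np.array([np.cos(yw),np.sin(yw),0]);Y=np.array([np.sin(yw),-np.cos(yw),0])
    for w in wps:
        d=np.array(w[:3])-p;t=(yw-w[3]+np.pi)%(2*np.pi)-np.pi
        print(w,'->',[round(float(v),4) for v in(d@X/.75,d@Y/.75,-d[2]/.75,t/2/np.pi)])
E
python3 - <<'E'
from h import *
rows((.582,-.2605,.2,1.57),(.582,-.2605,.032,1.57))
E
```

```text
t 0.15 p [0.1259 0.5607 0.2133] yaw 2.921 w 0.0909 gf 0.0 F [ 0.2 -0.4  1.4]
(0.582, -0.2605, 0.2, 1.57) -> [-0.8333, -0.9351, 0.0178, 0.215]
(0.582, -0.2605, 0.032, 1.57) -> [-0.8333, -0.9351, 0.2418, 0.215]
```

```bash
r='x'; python3 -m inch '[[1,[-0.83,-0.935,0.018],0.215],[1,[-0.833,-0.935,0.018],0.215],[1,[-0.833,-0.935,0.018],0.215],[1,[-0.833,-0.935,0.018],0.215],[1,[-0.833,-0.935,0.018],0.215],[1,[-0.833,-0.935,0.018],0.215],[1,[-0.833,-0.935,0.018],0.215],[1,[-0.833,-0.935,0.018],0.215],[1,[-0.833,-0.935,0.018],0.215],[1,[-0.833,-0.935,0.018],0.215],[1,[-0.833,-0.935,0.018],0.215],[1,[-0.833,-0.935,0.018],0.215],[1,[-0.833,-0.935,0.018],0.215],[1,[-0.833,-0.935,0.018],0.215],[1,[-0.833,-0.935,0.018],0.215],[1,[-0.833,-0.935,0.018],0.215],[1,[-0.833,-0.935,0.018],0.215],[1,[-0.833,-0.935,0.018],0.215],[1,[-0.833,-0.935,0.018],0.215],[1,[-0.833,-0.935,0.018],0.215]]' 20
python3 - <<'E'
from h import *
rows((.582,-.2605,.11,1.57),(.582,-.2605,.032,1.57))
E
```

```text
time: 2.15
position: [0.5834, -0.2643, 0.1987]
tcp_rot: [-3.142, 0.001, 1.566]
force: [-0.5, 1.0, 0.4]
gripper_width: 0.0914
gripper_force: 0.0
t 2.15 p [ 0.5834 -0.2643  0.1987] yaw 1.566 w 0.0914 gf 0.0 F [-0.5  1.   0.4]
(0.582, -0.2605, 0.11, 1.57) -> [0.0051, -0.0019, 0.1182, -0.0006]
(0.582, -0.2605, 0.032, 1.57) -> [0.0051, -0.0019, 0.2222, -0.0006]
```

```bash
python3 -m inch '[[1,[0,0,0.03],0],[1,[0,0,0.06],0],[1,[0,0,0.09],0],[1,[0,0,0.09],0],[1,[0,0,0.09],0]]'
python3 - <<'E'
from h import *
rows((.582,-.2605,.032,1.57))
E
```

```text
time: 2.65
position: [0.5818, -0.2594, 0.1331]
tcp_rot: [-3.141, -0.001, 1.57]
force: [-0.2, -1.0, -0.5]
gripper_width: 0.0913
gripper_force: 0.0
t 2.65 p [ 0.5818 -0.2594  0.1331] yaw 1.57 w 0.0913 gf 0.0 F [-0.2 -1.  -0.5]
(0.582, -0.2605, 0.032, 1.57) -> [-0.0015, 0.0003, 0.1348, 0.0001]
```

```bash
python3 -m inch '[[1,[-0.001,0,0.03],0],[1,[-0.001,0,0.06],0],[1,[-0.001,0,0.09],0],[1,[-0.001,0,0.115],0],[1,[-0.001,0,0.135],0],[1,[-0.001,0,0.135],0],[0.4,[-0.001,0,0.135],0],[-0.2,[-0.001,0,0.135],0],[-0.6,[-0.001,0,0.135],0],[-1,[-0.001,0,0.135],0],[-1,[-0.001,0,0.135],0],[-1,[-0.001,0,0.135],0],[-1,[-0.001,0,0.135],0],[-1,[-0.001,0,0.135],0]]' 20
python3 - <<'E'
from h import *
p=sense()["position"];z=p[2]
rows((p[0],p[1],z+.07,1.57),(.4583,-.1037,z+.07,1.57),(.4583,-.1037,z+.005,1.57))
E
```

```text
time: 4.05
position: [0.5819, -0.2607, 0.0316]
tcp_rot: [-3.141, -0.0, 1.57]
force: [-1.3, -0.1, 0.3]
gripper_width: 0.0304
gripper_force: 0.2
t 4.05 p [ 0.5819 -0.2607  0.0316] yaw 1.57 w 0.0304 gf 0.2 F [-1.3 -0.1  0.3]
(np.float64(0.5818657831008808), np.float64(-0.2607195635860395), np.float64(0.10163245918501104), 1.57) -> [0.0, 0.0, -0.0933, -0.0]
(0.4583, -0.1037, np.float64(0.10163245918501104), 1.57) -> [0.2092, -0.1649, -0.0933, -0.0]
(0.4583, -0.1037, np.float64(0.03663245918501103), 1.57) -> [0.2092, -0.1649, -0.0067, -0.0]
```

Still closing, so I hold a little longer, then lift, carry at moderate speed and check over the cup.

```bash
python3 -m inch '[[-1,[0,0,0],0],[-1,[0,0,0],0],[-1,[0,0,0],0],[-1,[0,0,-0.015],0],[-1,[0,0,-0.04],0],[-1,[0,0,-0.07],0],[-1,[0,0,-0.093],0],[-1,[0.03,-0.024,-0.093],0],[-1,[0.07,-0.055,-0.093],0],[-1,[0.11,-0.087,-0.093],0],[-1,[0.15,-0.118,-0.093],0],[-1,[0.185,-0.146,-0.093],0],[-1,[0.209,-0.165,-0.093],0],[-1,[0.209,-0.165,-0.093],0],[-1,[0.209,-0.165,-0.093],0],[-1,[0.209,-0.165,-0.093],0]]'
python3 - <<'E'
from h import *
rows((.4583,-.1037,.0366,1.57))
for n in("top","scene"):
    c=read_camera(n);u,v=proj(c,np.array([.4583,-.1037,.05])).astype(int)
    cv2.imwrite(f"pics/{n}2.png",cv2.resize(c["img"][max(v-75,0):v+75,u-75:u+75,::-1],(400,400)))
cv2.imwrite("pics/a2.png",np.hstack([cv2.imread("pics/top2.png"),cv2.imread("pics/scene2.png")]))
E
```

```text
time: 5.65
position: [0.4596, -0.1046, 0.102]
tcp_rot: [3.14, 0.001, 1.57]
force: [-0.2, -0.5, -0.8]
gripper_width: 0.0281
gripper_force: 20.0
t 5.65 p [ 0.4596 -0.1046  0.102 ] yaw 1.57 w 0.0281 gf 20.0 F [-0.2 -0.5 -0.8]
(0.4583, -0.1037, 0.0366, 1.57) -> [0.0013, -0.0018, 0.0872, -0.0001]
```

View pics/a2.png

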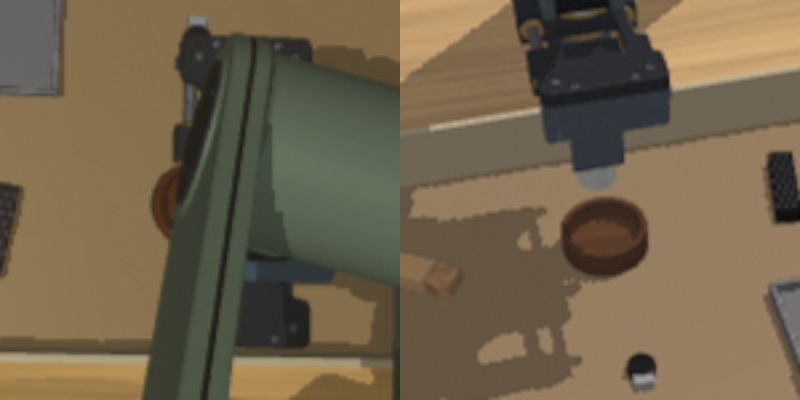

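The scene crop shows the capsule held between the fingers, right above the cup at crop (603,235). Now I lower it and release.

```bash
python3 -m inch '[[-1,[0,0,0.02],0],[-1,[0,0,0.04],0],[-1,[0,0,0.06],0],[-1,[0,0,0.07],0],[-1,[0,0,0.076],0],[-1,[0,0,0.08],0],[-1,[0,0,0.083],0],[-1,[0,0,0.086],0],[-1,[0,0,0.086],0],[-1,[0,0,0.087],0],[-1,[0,0,0.087],0]]'
```

```text
time: 6.85
position: [0.4584, -0.1039, 0.0363]
tcp_rot: [3.141, 0.0, 1.57]
force: [-0.1, 0.3, -0.7]
gripper_width: 0.0275
gripper_force: 20.0
```

```bash
python3 -m inch '[[-1,[0,0,0.001],0],[-1,[0,0,0.001],0],[-0.3,[0,0,0.001],0],[-0.2,[0,0,0.001],0],[0,[0,0,0.001],0],[0.1,[0,0,0.001],0],[0.1,[0,0,0.001],0],[0.1,[0,0,-0.02],0],[0.1,[0,0,-0.06],0],[0.1,[0,0,-0.1],0],[0.1,[0,0,-0.1],0],[0.1,[0,0,-0.1],0]]'
python3 - <<'E'
from h import *
rows((.4356,.0411,.11,2.955),(.4356,.0411,.0095,2.955))
c=read_camera("scene");u,v=proj(c,np.array([.4583,-.1037,.05])).astype(int)
cv2.imwrite(f"pics/s3.png",cv2.resize(c["img"][v-75:v+75,u-75:u+75,::-1],(400,400)))
E
```

```text
time: 8.05
position: [0.4584, -0.1039, 0.1114]
tcp_rot: [3.141, 0.0, 1.57]
force: [-1.4, -0.7, 0.1]
gripper_width: 0.0501
gripper_force: 0.0
t 8.05 p [ 0.4584 -0.1039  0.1114] yaw 1.57 w 0.0501 gf 0.0 F [-1.4 -0.7  0.1]
(0.4356, 0.0411, 0.11, 2.955) -> [0.1933, -0.0306, 0.0019, -0.2204]
(0.4356, 0.0411, 0.0095, 2.955) -> [0.1933, -0.0306, 0.1359, -0.2204]
```

View pics/s3.png

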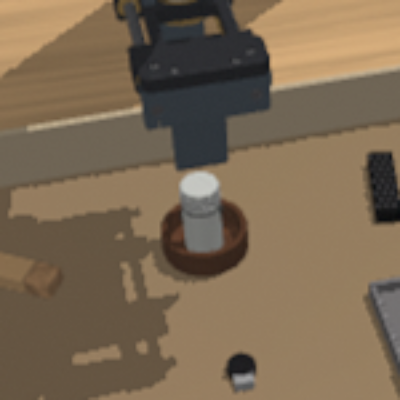

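The capsule stands upright in the cup (crop 200,215). Next is the carbon stick.

```bash
python3 -m inch '[[0.1,[0.05,-0.008,0.002],-0.22],[0.1,[0.1,-0.016,0.002],-0.22],[0.1,[0.15,-0.024,0.002],-0.22],[0.1,[0.193,-0.031,0.002],-0.22],[0.1,[0.193,-0.031,0.002],-0.22],[0.1,[0.193,-0.031,0.002],-0.22],[0.1,[0.193,-0.031,0.002],-0.22],[0.1,[0.193,-0.031,0.002],-0.22],[0.1,[0.193,-0.031,0.002],-0.22],[0.1,[0.193,-0.031,0.002],-0.22],[0.1,[0.193,-0.031,0.002],-0.22],[0.1,[0.193,-0.031,0.03],-0.22],[0.1,[0.193,-0.031,0.06],-0.22],[0.1,[0.193,-0.031,0.09],-0.22],[0.1,[0.193,-0.031,0.11],-0.22],[0.1,[0.193,-0.031,0.125],-0.22],[0.1,[0.193,-0.031,0.135],-0.22],[0.1,[0.193,-0.031,0.135],-0.22],[0.1,[0.193,-0.031,0.135],-0.22]]'
python3 - <<'E'
from h import *
rows((.4356,.0411,.009,2.955))
E
```

```text
time: 10.0
position: [0.4352, 0.0409, 0.0099]
tcp_rot: [3.142, -0.0, 2.952]
force: [0.3, -1.1, -1.2]
gripper_width: 0.0501
gripper_force: 0.0
t 10.0 p [0.4352 0.0409 0.0099] yaw 2.952 w 0.0501 gf 0.0 F [ 0.3 -1.1 -1.2]
(0.4356, 0.0411, 0.009, 2.955) -> [-0.0004, 0.0004, 0.0012, -0.0005]
```

```bash
python3 -m inch '[[-1,[0,0,0],0],[-1,[0,0,0],0],[-1,[0,0,0],0],[-1,[0,0,0],0],[-1,[0,0,0],0],[-1,[0,0,0],0],[-1,[0,0,0],0],[-1,[0,0,0],0],[-1,[0,0,-0.03],0],[-1,[0,0,-0.06],0],[-1,[0,0,-0.09],0],[-1,[0,0,-0.09],0],[-1,[0,0,-0.09],0]]' 20
python3 - <<'E'
from h import *
for by in(.033,-.033):
    y=.197+by
    rows((.578,y,.077,3.15),(.578,y,.016,3.15))
E
```

```text
time: 11.3
position: [0.435, 0.0409, 0.0772]
tcp_rot: [3.142, 0.0, 2.952]
force: [-0.0, 0.1, -0.4]
gripper_width: 0.0201
gripper_force: 20.0
t 11.3 p [0.435  0.0409 0.0772] yaw 2.952 w 0.0201 gf 20.0 F [-0.   0.1 -0.4]
(0.578, 0.23, 0.077, 3.15) -> [-0.1398, 0.2836, 0.0002, -0.0315]
(0.578, 0.23, 0.016, 3.15) -> [-0.1398, 0.2836, 0.0815, -0.0315]
t 11.3 p [0.435  0.0409 0.0772] yaw 2.952 w 0.0201 gf 20.0 F [-0.   0.1 -0.4]
(0.578, 0.164, 0.077, 3.15) -> [-0.1564, 0.1971, 0.0002, -0.0315]
(0.578, 0.164, 0.016, 3.15) -> [-0.1564, 0.1971, 0.0815, -0.0315]
```

Held, at width 20.1 mm. I carry it over the +y bay.

```bash
python3 -m inch '[[-1,[-0.02,0.04,0],-0.031],[-1,[-0.04,0.09,0],-0.031],[-1,[-0.065,0.14,0],-0.031],[-1,[-0.095,0.19,0],-0.031],[-1,[-0.12,0.24,0],-0.031],[-1,[-0.135,0.27,0],-0.031],[-1,[-0.14,0.284,0],-0.0315],[-1,[-0.14,0.284,0],-0.0315],[-1,[-0.14,0.284,0.02],-0.0315],[-1,[-0.14,0.284,0.04],-0.0315],[-1,[-0.14,0.284,0.055],-0.0315],[-1,[-0.14,0.284,0.065],-0.0315],[-1,[-0.14,0.284,0.072],-0.0315],[-1,[-0.14,0.284,0.077],-0.0315],[-1,[-0.14,0.284,0.08],-0.0315],[-1,[-0.14,0.284,0.0815],-0.0315],[-1,[-0.14,0.284,0.0815],-0.0315]]'
python3 - <<'E'
from h import *
rows((.578,.230,.0145,3.15))
c=read_camera("scene");u,v=proj(c,np.array([.58,.2,.02])).astype(int)
cv2.imwrite(f"pics/s4.png",cv2.resize(c["img"][v-75:v+75,u-75:u+75,::-1],(450,450)))
E
```

```text
time: 13.0
position: [0.5785, 0.2304, 0.0165]
tcp_rot: [3.141, 0.0, -3.133]
force: [0.1, -0.0, 0.1]
gripper_width: 0.0199
gripper_force: 20.0
t 13.0 p [0.5785 0.2304 0.0165] yaw -3.133 w 0.0199 gf 20.0 F [ 0.1 -0.   0.1]
(0.578, 0.23, 0.0145, 3.15) -> [0.0007, -0.0005, 0.0027, 0.0]
```

View pics/s4.png

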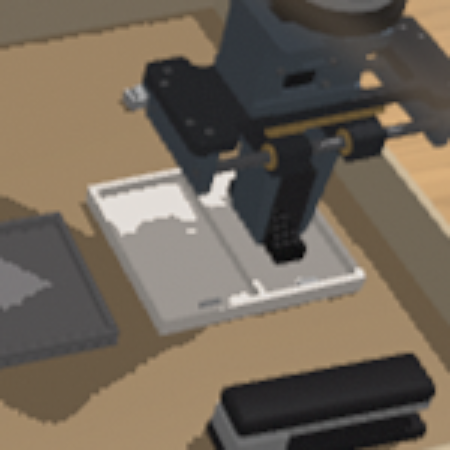

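The stick is in the +y bay, lengthwise and clear of the walls (crop 288,240). Lower 2 mm, open to about 30 mm, then rise.

```bash
python3 -m inch '[[-1,[0,0,0.0012],0],[-1,[0,0,0.0022],0],[-1,[0,0,0.0022],0],[-1,[0,0,0.0022],0],[-0.5,[0,0,0.0022],0],[-0.4,[0,0,0.0022],0],[-0.34,[0,0,0.0022],0],[-0.34,[0,0,0.0022],0],[-0.34,[0,0,-0.01],0],[-0.34,[0,0,-0.04],0],[-0.34,[0,0,-0.08],0],[-0.34,[0,0,-0.12],0],[0.1,[0,0,-0.12],0],[0.1,[0,0,-0.12],0]]'
python3 - <<'E'
from h import *
rows((.4582,-.2404,.106,.993),(.4582,-.2404,.0095,.993))
c=read_camera("top");u,v=proj(c,np.array([.58,.2,.02])).astype(int)
im=c["img"];g=im[:,:,:].max(2);k=np.zeros_like(g);k[v-32:v+32,u-37:u+37]=g[v-32:v+32,u-37:u+37]<80
n,l,s,ce=cv2.connectedComponentsWithStats(k);print(s[1:],[plane(c,q,.022)[:2].round(3) for q in ce[1:]])
E
```

```text
time: 14.45
position: [0.5787, 0.2304, 0.1073]
tcp_rot: [3.141, 0.002, -3.133]
force: [-0.1, 0.0, -0.1]
gripper_width: 0.0434
gripper_force: 0.0
t 14.45 p [0.5787 0.2304 0.1073] yaw -3.133 w 0.0434 gf 0.0 F [-0.1  0.  -0.1]
(0.4582, -0.2404, 0.106, 0.993) -> [0.166, -0.6263, 0.0017, 0.3433]
(0.4582, -0.2404, 0.0095, 0.993) -> [0.166, -0.6263, 0.1304, 0.3433]
[[ 170  180   53   64 2454]] [array([0.594, 0.229])]
```

```bash
python3 -m inch '[[0.1,[0.01,-0.04,0],0.343],[0.1,[0.03,-0.09,0],0.343],[0.1,[0.05,-0.14,0],0.343],[0.1,[0.06,-0.19,0],0.343],[0.1,[0.07,-0.24,0],0.343],[0.1,[0.08,-0.29,0],0.343],[0.1,[0.09,-0.34,0],0.343],[0.1,[0.1,-0.39,0],0.343],[0.1,[0.115,-0.44,0],0.343],[0.1,[0.13,-0.49,0],0.343],[0.1,[0.145,-0.54,0],0.343],[0.1,[0.16,-0.6,0],0.343],[0.1,[0.166,-0.626,0],0.343],[0.1,[0.166,-0.626,0],0.343],[0.1,[0.166,-0.626,0],0.343],[0.1,[0.166,-0.626,0],0.343],[0.1,[0.166,-0.626,0.02],0.343],[0.1,[0.166,-0.626,0.05],0.343],[0.1,[0.166,-0.626,0.05],0.343]]'
python3 - <<'E'
from h import *
rows((.4582,-.2404,.0095,.993))
c=read_camera("scene");u,v=proj(c,np.array([.4582,-.2404,.02])).astype(int)
a=cv2.resize(c["img"][v-65:v+65,u-65:u+65,::-1],(390,390))
u,v=proj(c,np.array([.58,.2,.02])).astype(int)
cv2.imwrite(f"pics/s5.png",np.hstack([a,cv2.resize(c["img"][v-65:v+65,u-65:u+65,::-1],(390,390))]))
E
```

```text
time: 16.4
position: [0.4555, -0.2387, 0.0658]
tcp_rot: [-3.134, 0.0, 0.997]
force: [-0.7, 0.5, -0.1]
gripper_width: 0.0503
gripper_force: 0.0
t 16.4 p [ 0.4555 -0.2387  0.0658] yaw 0.997 w 0.0503 gf 0.0 F [-0.7  0.5 -0.1]
(0.4582, -0.2404, 0.0095, 0.993) -> [0.0, 0.0043, 0.0751, 0.0006]
```

View pics/s5.png

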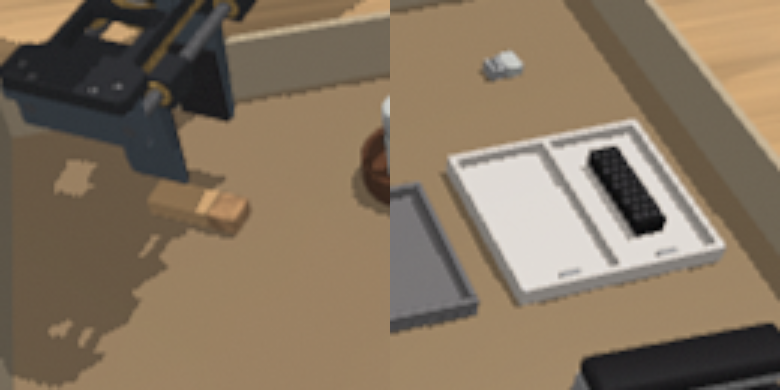

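The carbon stick lies flat in its bay (right crop 625,190), and the gripper is over the maple drive (left crop 200,205). I settle, descend and grip.

```bash
python3 -m inch '[[0.1,[0,0,0],0],[0.1,[0,0,0],0],[0.1,[0,0,0],0]]'
python3 - <<'E'
from h import *
rows((.4582,-.2404,.0095,.993))
E
```

```text
time: 16.75
position: [0.4584, -0.2404, 0.0696]
tcp_rot: [3.14, -0.0, 0.995]
force: [-0.1, -0.7, 0.0]
gripper_width: 0.0501
gripper_force: 0.0
t 16.75 p [ 0.4584 -0.2404  0.0696] yaw 0.995 w 0.0501 gf 0.0 F [-0.1 -0.7  0. ]
(0.4582, -0.2404, 0.0095, 0.993) -> [-0.0001, -0.0003, 0.0801, 0.0004]
```

```bash
python3 -m inch '[[0.1,[0,0,0.02],0],[0.1,[0,0,0.04],0],[0.1,[0,0,0.06],0],[0.1,[0,0,0.074],0],[0.1,[0,0,0.08],0],[0.1,[0,0,0.08],0],[-1,[0,0,0.08],0],[-1,[0,0,0.08],0],[-1,[0,0,0.08],0],[-1,[0,0,0.08],0],[-1,[0,0,0.08],0],[-1,[0,0,0.08],0],[-1,[0,0,0.08],0],[-1,[0,0,0.06],0],[-1,[0,0,0.03],0],[-1,[0,0,-0.01],0],[-1,[0,0,-0.04],0],[-1,[0,0,-0.04],0],[-1,[0,0,-0.04],0]]' 20
python3 - <<'E'
from h import *
rows((.578,.164,.1,.008),(.578,.164,.0165,.008))
E
```

```text
time: 18.65
position: [0.4577, -0.2401, 0.0984]
tcp_rot: [-3.141, -0.0, 0.995]
force: [0.3, 0.7, -0.2]
gripper_width: 0.0218
gripper_force: 20.0
t 18.65 p [ 0.4577 -0.2401  0.0984] yaw 0.995 w 0.0218 gf 20.0 F [ 0.3  0.7 -0.2]
(0.578, 0.164, 0.1, 0.008) -> [0.5393, -0.1588, -0.0021, 0.1571]
(0.578, 0.164, 0.0165, 0.008) -> [0.5393, -0.1588, 0.1093, 0.1571]
```

```bash
python3 -m inch '[[-1,[0.03,-0.009,-0.002],0.157],[-1,[0.07,-0.02,-0.002],0.157],[-1,[0.115,-0.034,-0.002],0.157],[-1,[0.16,-0.047,-0.002],0.157],[-1,[0.205,-0.06,-0.002],0.157],[-1,[0.25,-0.073,-0.002],0.157],[-1,[0.295,-0.087,-0.002],0.157],[-1,[0.34,-0.1,-0.002],0.157],[-1,[0.385,-0.113,-0.002],0.157],[-1,[0.43,-0.127,-0.002],0.157],[-1,[0.475,-0.14,-0.002],0.157],[-1,[0.515,-0.152,-0.002],0.157],[-1,[0.539,-0.159,-0.002],0.157],[-1,[0.539,-0.159,0],0.157],[-1,[0.539,-0.159,0.02],0.157],[-1,[0.539,-0.159,0.04],0.157],[-1,[0.539,-0.159,0.06],0.157],[-1,[0.539,-0.159,0.075],0.157],[-1,[0.539,-0.159,0.075],0.157],[-1,[0.539,-0.159,0.075],0.157]]'
python3 - <<'E'
from h import *
rows((.578,.164,.0145,.008))
E
```

```text
time: 20.65
position: [0.5779, 0.1632, 0.0425]
tcp_rot: [3.141, 0.001, 0.008]
force: [-0.6, 0.5, 0.3]
gripper_width: 0.0215
gripper_force: 20.0
t 20.65 p [0.5779 0.1632 0.0425] yaw 0.008 w 0.0215 gf 20.0 F [-0.6  0.5  0.3]
(0.578, 0.164, 0.0145, 0.008) -> [0.0001, -0.0011, 0.0373, -0.0]
```

```bash
python3 -m inch '[[-1,[0,-0.001,0.015],0],[-1,[0,-0.001,0.025],0],[-1,[0,-0.001,0.031],0],[-1,[0,-0.001,0.034],0],[-1,[0,-0.001,0.036],0],[-1,[0,-0.001,0.037],0],[-1,[0,-0.001,0.0375],0],[-1,[0,-0.001,0.0375],0],[-0.5,[0,-0.001,0.0375],0],[-0.36,[0,-0.001,0.0375],0],[-0.3,[0,-0.001,0.0375],0],[-0.3,[0,-0.001,0.0375],0],[-0.3,[0,-0.001,0.025],0],[-0.3,[0,-0.001,-0.01],0],[-0.3,[0,-0.001,-0.05],0],[0.1,[0,-0.001,-0.08],0],[0.1,[0,-0.001,-0.08],0],[0.1,[0,-0.001,-0.08],0]]'
python3 - <<'E'
from h import *
rows((.438,.211,.1,1.571),(.438,.211,.007,1.571))
E
```

```text
time: 22.45
position: [0.578, 0.1645, 0.103]
tcp_rot: [-3.141, -0.001, 0.009]
force: [-0.3, 0.3, -0.5]
gripper_width: 0.05
gripper_force: 0.0
t 22.45 p [0.578  0.1645 0.103 ] yaw 0.009 w 0.05 gf 0.0 F [-0.3  0.3 -0.5]
(0.438, 0.211, 0.1, 1.571) -> [-0.1861, -0.0636, 0.004, -0.2487]
(0.438, 0.211, 0.007, 1.571) -> [-0.1861, -0.0636, 0.128, -0.2487]
```

```bash
python3 -m inch '[[0.1,[-0.05,-0.015,0],-0.248],[0.1,[-0.1,-0.03,0],-0.248],[0.1,[-0.15,-0.05,0],-0.248],[0.1,[-0.186,-0.064,0],-0.248],[0.1,[-0.186,-0.064,0],-0.248],[0.1,[-0.186,-0.064,0],-0.248],[0.1,[-0.186,-0.064,0],-0.248],[0.1,[-0.186,-0.064,0],-0.248],[0.1,[-0.186,-0.064,0],-0.2485],[0.1,[-0.186,-0.064,0],-0.2485],[0.1,[-0.186,-0.064,0],-0.2485],[0.1,[-0.186,-0.064,0.04],-0.2485],[0.1,[-0.186,-0.064,0.06],-0.2485],[0.1,[-0.186,-0.064,0.06],-0.2485],[0.1,[-0.186,-0.064,0.06],-0.2485]]'
python3 - <<'E'
from h import *
rows((.438,.2105,.0072,1.571))
c=read_camera("scene");u,v=proj(c,np.array([.438,.205,.014])).astype(int)
a=cv2.resize(c["img"][v-32:v+32,u-32:u+32,::-1],(390,390))
u,v=proj(c,np.array([.58,.2,.02])).astype(int)
cv2.imwrite(f"pics/s6.png",np.hstack([a,cv2.resize(c["img"][v-65:v+65,u-65:u+65,::-1],(390,390))]))
E
```

```text
time: 23.95
position: [0.4376, 0.2111, 0.0569]
tcp_rot: [-3.14, 0.001, 1.57]
force: [0.3, -0.0, 0.6]
gripper_width: 0.0503
gripper_force: 0.0
t 23.95 p [0.4376 0.2111 0.0569] yaw 1.57 w 0.0503 gf 0.0 F [ 0.3 -0.   0.6]
(0.438, 0.2105, 0.0072, 1.571) -> [-0.0008, 0.0005, 0.0663, -0.0002]
```

View pics/s6.png

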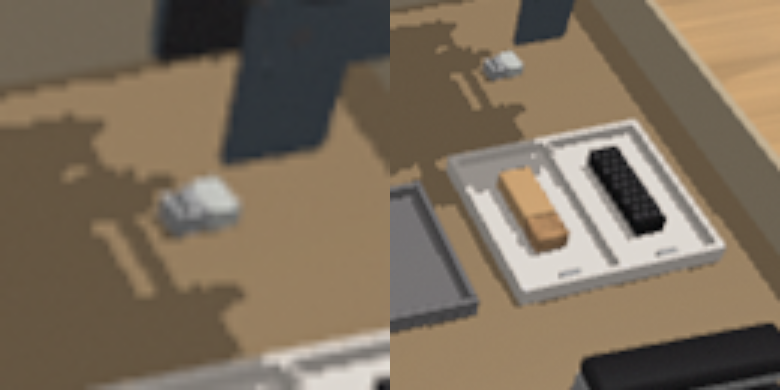

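Both sticks lie flat, one in each bay (right crop 533,210 and 625,190). Now the nano.

```bash
python3 -m inch '[[0.1,[0,0,0.02],0],[0.1,[0,0,0.04],0],[0.1,[0,0,0.055],0],[0.1,[0,0,0.063],0],[0.1,[0,0,0.066],0],[0.1,[0,0,0.066],0],[-1,[0,0,0.066],0],[-1,[0,0,0.066],0],[-1,[0,0,0.066],0],[-1,[0,0,0.066],0],[-1,[0,0,0.066],0],[-1,[0,0,0.066],0],[-1,[0,0,0.066],0],[-1,[0,0,0.066],0],[-1,[0,0,0.04],0],[-1,[0,0,0],0],[-1,[0,0,0],0],[-1,[0,0,0],0]]' 12
python3 - <<'E'
from h import *
rows((.588,.083,.057,1.571),(.588,.083,.012,1.571))
c=read_camera("scene");u,v=proj(c,np.array([.438,.205,.05])).astype(int)
cv2.imwrite("pics/s7.png",cv2.resize(c["img"][v-40:v+40,u-40:u+40,::-1],(480,480)))
E
```

```text
time: 25.8
position: [0.4383, 0.2114, 0.0578]
tcp_rot: [3.141, -0.0, 1.57]
force: [0.2, 0.2, -0.8]
gripper_width: 0.0175
gripper_force: 12.0
t 25.8 p [0.4383 0.2114 0.0578] yaw 1.57 w 0.0175 gf 12.0 F [ 0.2  0.2 -0.8]
(0.588, 0.083, 0.057, 1.571) -> [-0.171, 0.1998, 0.0011, -0.0002]
(0.588, 0.083, 0.012, 1.571) -> [-0.171, 0.1998, 0.0611, -0.0002]
```

View pics/s7.png

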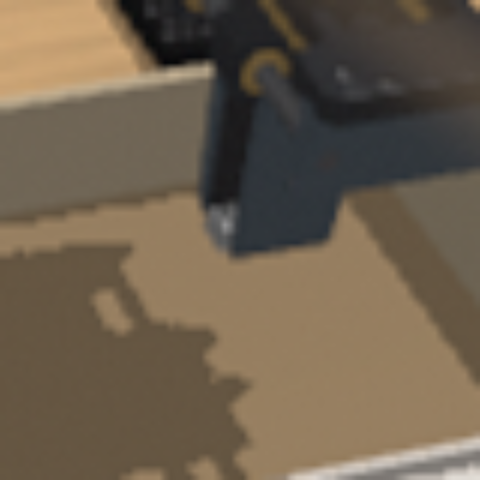

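The nano is held between the pads at width 17.5 mm (crop 222,225). I take it over the dish's +y half; y=0.076 keeps the fingers off the wall.

```bash
python3 -m inch '[[-1,[-0.02,0.022,-0.01],0],[-1,[-0.05,0.055,-0.02],0],[-1,[-0.085,0.094,-0.02],0],[-1,[-0.12,0.133,-0.02],0],[-1,[-0.15,0.166,-0.02],0],[-1,[-0.173,0.19,-0.01],0],[-1,[-0.18,0.2,0],0],[-1,[-0.18,0.2,0],0],[-1,[-0.18,0.2,0.015],0],[-1,[-0.18,0.2,0.03],0],[-1,[-0.18,0.2,0.043],0],[-1,[-0.18,0.2,0.05],0],[-1,[-0.18,0.2,0.055],0],[-1,[-0.18,0.2,0.058],0],[-1,[-0.18,0.2,0.06],0],[-1,[-0.18,0.2,0.06],0],[-1,[-0.18,0.2,0.06],0]]'
python3 - <<'E'
from h import *
rows((.588,.076,.0113,1.571))
E
```

```text
time: 27.55
position: [0.5883, 0.0762, 0.0129]
tcp_rot: [3.141, -0.0, 1.57]
force: [-0.1, 1.0, -0.7]
gripper_width: 0.0178
gripper_force: 12.0
t 27.55 p [0.5883 0.0762 0.0129] yaw 1.57 w 0.0178 gf 12.0 F [-0.1  1.  -0.7]
(0.588, 0.076, 0.0113, 1.571) -> [-0.0002, -0.0003, 0.0021, -0.0002]
```

```bash
python3 -m inch '[[-1,[0,0,0.001],0],[-1,[0,0,0.0018],0],[-1,[0,0,0.0018],0],[-1,[0,0,0.0018],0],[-0.55,[0,0,0.0018],0],[-0.45,[0,0,0.0018],0],[-0.35,[0,0,0.0018],0],[-0.35,[0,0,0.0018],0],[-0.35,[0,0,-0.01],0],[-0.35,[0,0,-0.05],0],[-0.35,[0,0,-0.08],0],[0.1,[0,0,-0.08],0],[0.1,[0,0,-0.08],0]]'
python3 - <<'E'
from h import *
rows((.5825,-.1036,.073,3.09),(.5825,-.1036,.0072,3.09))
E
```

```text
time: 28.85
position: [0.5881, 0.0762, 0.073]
tcp_rot: [3.141, -0.0, 1.57]
force: [0.5, 0.1, -0.3]
gripper_width: 0.0428
gripper_force: 0.0
t 28.85 p [0.5881 0.0762 0.073 ] yaw 1.57 w 0.0428 gf 0.0 F [ 0.5  0.1 -0.3]
(0.5825, -0.1036, 0.073, 3.09) -> [-0.2398, -0.0072, -0.0, -0.2419]
(0.5825, -0.1036, 0.0072, 3.09) -> [-0.2398, -0.0072, 0.0877, -0.2419]
```

```bash
python3 -m inch '[[0.1,[-0.04,-0.001,0],-0.242],[0.1,[-0.09,-0.003,0],-0.242],[0.1,[-0.14,-0.004,0],-0.242],[0.1,[-0.19,-0.006,0],-0.242],[0.1,[-0.24,-0.007,0],-0.242],[0.1,[-0.24,-0.007,0],-0.242],[0.1,[-0.24,-0.007,0],-0.242],[0.1,[-0.24,-0.007,0],-0.242],[0.1,[-0.24,-0.007,0],-0.242],[0.1,[-0.24,-0.007,0],-0.242],[0.1,[-0.24,-0.007,0],-0.242],[0.1,[-0.24,-0.007,0.02],-0.242],[0.1,[-0.24,-0.007,0.04],-0.242],[0.1,[-0.24,-0.007,0.04],-0.242]]'
python3 - <<'E'
from h import *
rows((.5825,-.1036,.0072,3.09))
c=read_camera("scene")
def cr(P,w):
    u,v=proj(c,np.array(P)).astype(int);return cv2.resize(c["img"][v-w:v+w,u-w:u+w,::-1],(390,390))
cv2.imwrite("pics/s8.png",np.hstack([cr([.5825,-.1036,.03],40),cr([.588,.06,.01],45)]))
E
```

```text
time: 30.25
position: [0.5804, -0.1033, 0.0399]
tcp_rot: [3.141, -0.006, 3.088]
force: [-0.4, 0.5, 0.4]
gripper_width: 0.05
gripper_force: 0.0
t 30.25 p [ 0.5804 -0.1033  0.0399] yaw 3.088 w 0.05 gf 0.0 F [-0.4  0.5  0.4]
(0.5825, -0.1036, 0.0072, 3.09) -> [-0.0028, -0.0002, 0.0436, -0.0003]
```

View pics/s8.png

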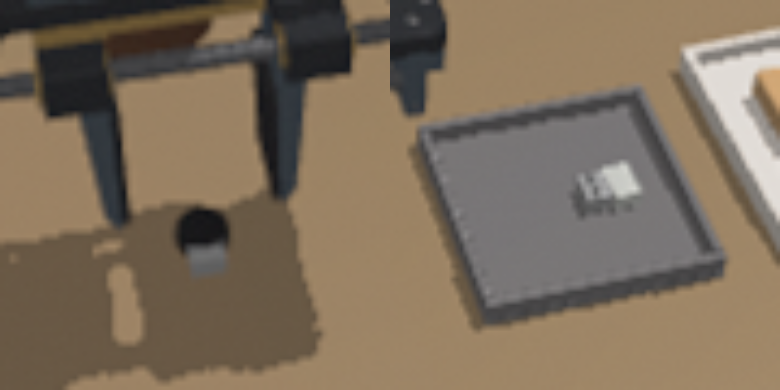

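The nano lies flat in the dish (right crop 610,185), and the fingers straddle the receiver (left crop 203,235). I settle, descend and grip.

```bash
python3 -m inch '[[0.1,[0,0,0],0],[0.1,[0,0,0.015],0],[0.1,[0,0,0.03],0],[0.1,[0,0,0.04],0],[0.1,[0,0,0.045],0],[0.1,[0,0,0.047],0],[0.1,[0,0,0.047],0],[-1,[0,0,0.047],0],[-1,[0,0,0.047],0],[-1,[0,0,0.047],0],[-1,[0,0,0.047],0],[-1,[0,0,0.047],0],[-1,[0,0,0.047],0],[-1,[0,0,0.047],0],[-1,[0,0,0.047],0]]' 12
python3 - <<'E'
from h import *
z=sense()["position"][2]
rows((.5825,-.1036,.06,3.09),(.588,.027,.06,1.57),(.588,.027,z+.006,1.57))
E
```

```text
time: 31.8
position: [0.5827, -0.1038, 0.0075]
tcp_rot: [3.142, 0.0, 3.09]
force: [-0.3, 0.0, 1.5]
gripper_width: 0.0189
gripper_force: 12.0
t 31.8 p [ 0.5827 -0.1038  0.0075] yaw 3.09 w 0.0189 gf 12.0 F [-0.3  0.   1.5]
(0.5825, -0.1036, 0.06, 3.09) -> [0.0003, 0.0002, -0.0701, 0.0001]
(0.588, 0.027, 0.06, 1.57) -> [0.0019, 0.1745, -0.0701, 0.242]
(0.588, 0.027, np.float64(0.013461498381900415), 1.57) -> [0.0019, 0.1745, -0.008, 0.242]
```

```bash
python3 -m inch '[[-1,[0,0,-0.02],0],[-1,[0,0,-0.05],0],[-1,[0,0,-0.07],0],[-1,[0,0.03,-0.07],0.242],[-1,[0,0.06,-0.07],0.242],[-1,[0,0.09,-0.07],0.242],[-1,[0,0.12,-0.07],0.242],[-1,[0.001,0.15,-0.07],0.242],[-1,[0.002,0.17,-0.07],0.242],[-1,[0.002,0.178,-0.07],0.242],[-1,[0.002,0.178,-0.07],0.242],[-1,[0.002,0.178,-0.07],0.242],[-1,[0.002,0.178,-0.07],0.242],[-1,[0.002,0.178,-0.07],0.242],[-1,[0.002,0.178,-0.07],0.242],[-1,[0.002,0.178,-0.07],0.242],[-1,[0.002,0.178,-0.05],0.242],[-1,[0.002,0.178,-0.03],0.242],[-1,[0.002,0.178,-0.03],0.242],[-1,[0.002,0.178,-0.03],0.242]]'
python3 - <<'E'
from h import *
rows((.588,.030,.0122,1.57))
E
```

```text
time: 33.8
position: [0.5879, 0.0296, 0.0298]
tcp_rot: [-3.141, -0.0, 1.571]
force: [0.7, 0.5, 0.4]
gripper_width: 0.0195
gripper_force: 12.0
t 33.8 p [0.5879 0.0296 0.0298] yaw 1.571 w 0.0195 gf 12.0 F [0.7 0.5 0.4]
(0.588, 0.03, 0.0122, 1.57) -> [0.0005, 0.0001, 0.0235, 0.0001]
```

```bash
python3 -m inch '[[-1,[0,0,0.01],0],[-1,[0,0,0.016],0],[-1,[0,0,0.02],0],[-1,[0,0,0.022],0],[-1,[0,0,0.0235],0],[-1,[0,0,0.0245],0],[-1,[0,0,0.0245],0],[-1,[0,0,0.0245],0],[-0.5,[0,0,0.0245],0],[-0.4,[0,0,0.0245],0],[-0.3,[0,0,0.0245],0],[-0.3,[0,0,0.0245],0],[-0.3,[0,0,0.01],0],[-0.3,[0,0,-0.03],0],[-0.3,[0,0,-0.08],0],[-0.3,[0,0,-0.13],0],[-0.3,[-0.06,0,-0.18],0],[-0.3,[-0.12,0,-0.2],0],[-0.3,[-0.2,-0.05,-0.2],0],[-0.3,[-0.25,-0.1,-0.2],0]]'
python3 -m inch '[[-0.3,[0,-0.1,-0.1],0],[-0.3,[0,-0.2,-0.1],0],[-0.3,[0,-0.2,-0.1],0],[-0.3,[0,-0.2,-0.1],0],[-0.3,[0,-0.2,-0.1],0],[-0.3,[0,-0.2,-0.1],0]]'
python3 - <<'E'
from h import *
cv2.imwrite("pics/end.png",np.hstack([cv2.resize(read_camera(n)["img"][100:400,100:540,::-1],(400,273)) for n in("scene","top")]))
c=read_camera("scene");cv2.imwrite("pics/end.png",cv2.resize(c["img"][150:400,100:560,::-1],(800,435)))
E
```

```text
time: 35.8
position: [0.5312, -0.1388, 0.1813]
tcp_rot: [3.138, 0.001, 1.57]
force: [0.8, -0.2, -0.7]
gripper_width: 0.0319
gripper_force: 0.0
time: 36.4
position: [0.381, -0.1367, 0.2554]
tcp_rot: [3.139, 0.001, 1.569]
force: [-0.0, -0.8, 0.5]
gripper_width: 0.0317
gripper_force: 0.0
```

View pics/end.png

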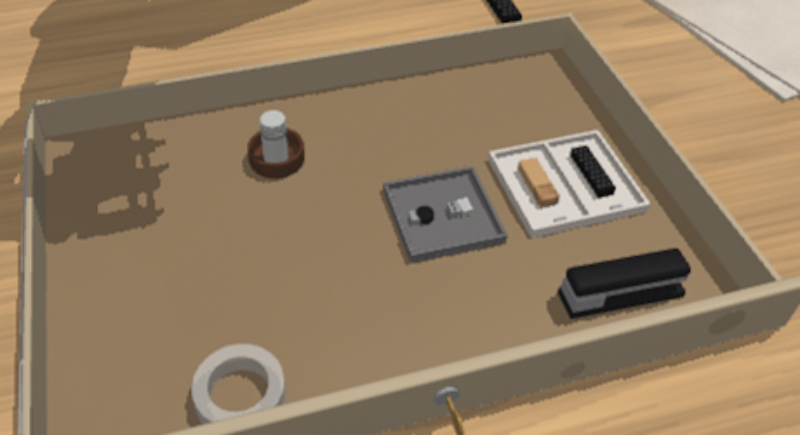

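The final view shows the capsule upright in the cup (275,140), the sticks in the two bays (538,180 and 593,170), and the receiver and nano flat in the dish (422,214 and 459,207). The stapler and tape are where they were, and the arm is clear, so I hand in.

```bash
python3 -m inch '[[-0.3,[0,0,0],0],[-0.3,[0,0,0],0],[-0.3,[0,0,0],0]]' >/dev/null; python3 -c "
from plant import *
print(job_done())"
```

```text
the job is handed in; nothing more can be done
None
```

I handed the job in after about 37 s of robot time: the capsule is upright in the cup, one stick lies in each cradle bay, and the nano drive and receiver lie side by side in the dish, with the stapler and tape left untouched.

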